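# Turn the swatch leaf in the finds binder

## Robot

A 7-joint arm with a two-finger parallel gripper is mounted at the origin on the work surface. World frame = base frame: x ahead of the robot, y to its left, z up, the work surface at z = 0. Lengths are in m, angles in degrees, forces in N, time in s.
With the tool pointing down it reaches from about 0.425 to 0.875 m from the base axis. Payload 4.7 kg.
Tool frame: the origin (TCP) lies midway between the tips of the shut fingers; the grasp point (between the pads) lies env.grip_point_offset behind it (env.grip_point_offset is the distance from the TCP to the grasp point, in m); z points along the fingers, y is the line along which they close (so a half turn about z gives the same grasp; the last joint's range is limited). The gripper opens to 87 mm and grips with 3 to 60 N. Pads are 19 mm wide; open, the fingers measure 117 mm over their backs; the gripper's body (75 mm by 190 mm) begins 51 mm behind the grasp point.
Start: joints at [66.24, 18.392, -4.016, 83.108, 1.295, 78.541, -3.26], TCP at [0.27, -0.591, 0.223] pointing down, gripper open.
Joint ranges: [-163.93, 163.93], [-17.29, 119.83], [-79.2, 71.16], [3.27, 140.29], [-89.18, 269.18], [5.43, 117.66], [-154.24, 154.24]. Speed limits (degrees/s): [147.25, 147.25, 180, 180, 180, 180, 180].

## Interface

Orientations are given as [roll, pitch, yaw] about the fixed x, y, z axes, in that order (R = Rz(yaw) Ry(pitch) Rx(roll)).
In Python, from cell import env gives the robot as it stands.
- The arm moves only by the shell command python3 -m creep 'ROWS' [FORCE]. ROWS is a JSON object of lists of equal length, an entry for each row: "translation": the shift along the tool's x, y, z in units of 0.08 m (1.0 is 0.08 m), a list of three; "turn": the turn, a rotation vector about the tool's x, y, z in units of 180 degrees (1.0 is 180 degrees), a list of three; "grip": the opening, from 0 (shut) to 1 (fully open). In form: {"translation": [[x, y, z], ...], "turn": [[ax, ay, az], ...], "grip": [grip, ...]}. A call has 1 to 5 rows; each row shifts and turns the commanded pose from where the row before left it, along the tool's axes as they then stand; what a row does not reach is not made up. A row lasts 1/8 s, in which the tool goes at most 62.5 mm and 10.7 degrees, less where a joint would pass 70% of its speed; a pose out of reach is approached as far as the arm can. A call with a number of a shift or a turn outside -1 to 1 is refused whole. A call with a gripper value outside its range is refused whole. The fingers move at their own pace and stop on an object; FORCE is the grip in N (left out, the last holds). Time passes only in rows, so rows that do not move let the fingers close. It gives the time, the measured TCP pose, the force, the opening and the grip force at its end, in the units of the state.
- env.get_obs(): the state, without advancing time (a new reading comes with each control period).
- env.read_camera(name): name is "scene" or "top"; returns a dict with "frame" (480x640x3 uint8, red, green, blue), "z_map" (480x640 float32, m along the optical axis (not along the pixel's ray), 0 where there is no reading), "K" (3x3 intrinsics, pixels), "D" ([k1, k2, p1, p2, k3] as OpenCV has them; the pictures are not rectified), "rvec" (rotation vector, rad) and "tvec" (3), from world to camera coordinates, as OpenCV has them. Camera axes: x right, y down, z forward; pixel columns grow to the right and rows downward; lengths in m; the calibration is good to about 2 mm. A picture is of the moment at which its call begins.
- env.sign_off(): hands the job in; it is judged then, once.
The state is a dict: "time_s": time; "qpos": joint angles; "joint_velocities": joint speeds; "effort": joint torques, N m; "tool_pos": TCP position; "tool_rot": TCP orientation; "force": force on the tool from outside, world axes, zero at the start; "wrist_torque": the same for the moment, N m; "grip_width": finger opening in m; "grasp_force": force on a finger pad.
Only numpy, scipy, OpenCV 4.12 (cv2) and the standard library are available. Lean on these libraries where they do the work, as an engineer would, in place of code of your own. Each camera call takes 0.05 s, during which the arm holds its last target. There are 200 camera calls.

## Task

First lift the thick sherd off the open ring binder and set it down inside the shallow blue finds tray beside the binder without dropping it. Then turn the stiff grey leaf over across the binder's rings to show its other face, the soil-colour chips, and press it down flat on the other page stack with a firm fingertip push, but not a brutal one. Leave the carton, the brush and the water bottle where they are.

Things in the scene. Friction and masses are not known exactly. Their poses are not given: they have to be found in the camera images.
- binder: Open ring binder fixed to the table; origin on the table under the ring axis. x along the spine, z up; the leaf lies on the -y side at the start and must land on the +y side. Black cover 180 (x) x 206 (y) x 4 mm; bare table beyond. On it two solid page stacks, 165 mm along x, from |y| = 12 to 100 mm, tops at z = 50 mm.
- rings (a point): Middle of the ring axis, 52 mm above the binder's origin, axes as the binder's. The leaf turns about this axis (along x). Three steel rings of 4 mm wire, fixed, stand at x = -60, 0 and 60 mm: circles of radius 22 mm about the axis, reaching up to 76 mm above the table.
- leaf (a joint): Angle of the stiff grey leaf about the ring axis: 0 flat on the -y stack, pi/2 upright, pi flat on the +y stack with its white face (brown colour chips) up; stops at 0 and pi. Its holes are tight on the rings: it stays at any angle where it is left; about 2 N at its edge turns it. A firm press flat is at least 4 N (aim for 5 to 15 N for half a second); over 60 N damages it and the stack does not give, so meet it slowly.
- leaf_edge (a point): Middle of the leaf's outer edge, 128 mm from the ring axis, half-way through its thickness; moves with the leaf. Leaf: rigid board 170 mm along x, 4 mm thick, from 14 to 128 mm off the axis, 0.12 kg. Lying at the start its faces are at z = 50 and 54 mm; the edge overhangs the stack by 28 mm and the cover by 25 mm, with free space down to the table under it.
- sherd_center (a point): Centre (half-way up) of the loose thick terracotta sherd, 18 mm thick, 0.14 kg nominally, lying flat on the +y page stack where the leaf must land (underside at z = 50 mm). Width along its own x axis 52 mm (parallel flat sides, to be gripped), length along its own y axis about 80 mm; z is up.
- tray: Open blue plastic finds tray fixed to the table, 200 mm along its x axis, 150 mm along its y, walls 5 mm thick and 35 mm high, inner floor at z = 5 mm. Origin: centre of its underside.
- carton_center (a point): Bystander, leave alone: loose open cardboard carton with small sherds, 130 mm (its x) x 100 mm (its y) x 55 mm high; the point is at its centre, 27 mm up.
- brush_grip (a point): Bystander, leave alone: loose brush about 180 mm long lying on the table, x along its handle; the point is on its grip.
- water_center (a point): Bystander, leave alone: water bottle 170 mm tall, 64 mm in diameter, standing; the point is on its axis 85 mm up.
Mind the look-alikes: they are no part of the job. There is more than one size of the part that bears sherd_center; the job needs the largest.

How it is judged:
By the outcome, as a careful person would: the job done as asked, in the order asked, and still so for the second after the job is handed in, with the robot touching nothing.
It also fails if it takes over 64 s, if anything falls off the work surface, if the arm or the gripper's body presses on something with over 40 N, if the wrist force passes 120 N, or if a joint passes its speed limit or range.

## Working session

There is one attempt and no reset: what is moved stays moved. The work goes in short steps, Python scripts to look and compute and a shell command to move; the robot and the scene stay as the last step left them, time stands still between calls to the robot, and variables do not carry over. Pictures are saved under pics/ and viewed, at most 10 in all, crops included, and the job is handed in when it is done.

```bash
mkdir -p pics; cat > h.py <<'E'
import numpy as np, cv2
from cell import env
from scipy.spatial.transform import Rotation as R
def world(c,u,v,z=None):
    Rm=cv2.Rodrigues(np.array(c["rvec"],float))[0]; t=np.array(c["tvec"],float).ravel()
    p=cv2.undistortPoints(np.array([[[u,v]]],float),np.array(c["K"]),np.array(c["D"]))[0,0]
    d=np.array([p[0],p[1],1.])
    if z is None:
        s=float(c["z_map"][int(round(v)),int(round(u))]); return Rm.T@(d*s-t)
    o=-Rm.T@t; r=Rm.T@d; return o+r*(z-o[2])/r[2]
E
python3 - <<'E'
from h import *
import pickle
for n in("scene","top"):
    c=env.read_camera(n); cv2.imwrite(f"pics/{n}0.png",c["frame"][:,:,::-1]); pickle.dump(c,open(n+"0.pkl","wb"))
o=env.get_obs(); print(o, env.grip_point_offset)
E
```

```text
{'time_s': 0.1, 'qpos': array([66.23941184, 18.43533365, -4.01473771, 83.16819248,  1.29410111,
       78.54206745, -3.25881102]), 'joint_velocities': array([-0.04290841, -0.10817026,  0.10219186, -0.01375858, -0.03105033,
        0.0960871 ,  0.067765  ]), 'effort': array([-8.93959987e-05, -4.92571986e+01, -4.05548690e-01, -3.13397849e+01,
       -6.40957779e-02,  3.94473842e-02,  8.16613806e-05]), 'tool_pos': array([ 0.26999851, -0.59071428,  0.22156242]), 'tool_rot': array([-1.79899587e+02,  4.90731779e-03,  2.45704496e+01]), 'force': array([ 1.26354019, -0.16254528,  0.13186737]), 'wrist_torque': array([-0.01693034, -0.00554387, -0.02269733]), 'grasp_force': 0.0, 'grip_width': 0.08692407929644241} 0.0187
```

View pics/scene0.png

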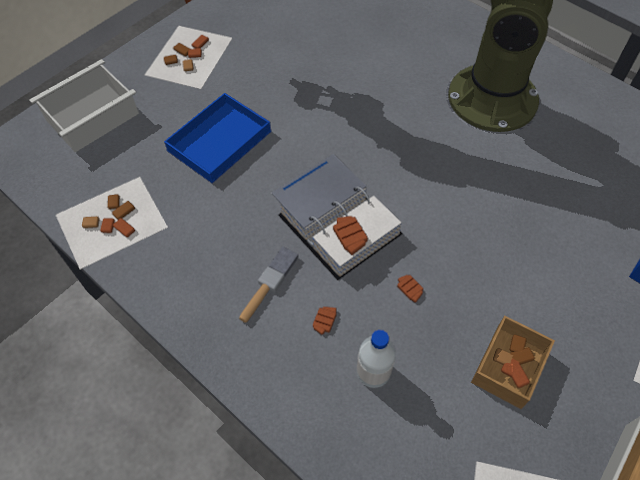

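View pics/top0.png

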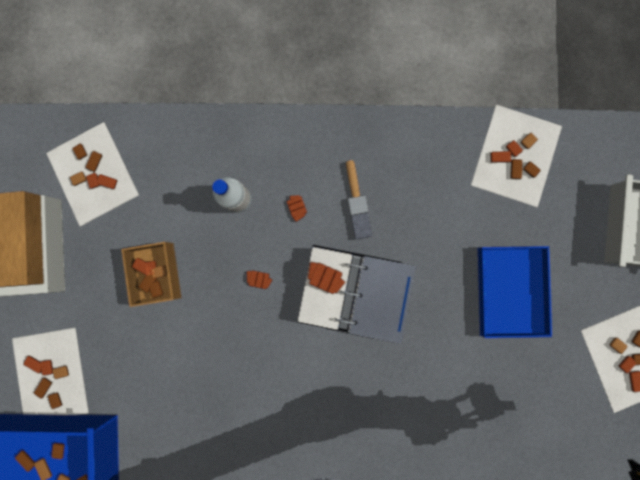

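The scene view shows the binder at (340,215) with a sherd on it at (350,233), the shallow blue tray at (218,137), the brush, bottle and carton. In the top view, the sherds are at (325,277) on the binder, (296,207) on the table and (258,279) on the table. The one on the binder is the largest and lies on the page stack, so it fits the description. I'll confirm that in a crop.

```bash
python3 - <<'E'
from h import *
import pickle
c=pickle.load(open("top0.pkl","rb"))
im=c["frame"][:,:,::-1]
cv2.imwrite("pics/crop1.png",cv2.resize(im[230:350,280:440],None,fx=5,fy=5,interpolation=cv2.INTER_CUBIC))
for n,u,v in [("sherd",325,277),("s2",296,207),("s3",258,279),("tray",515,291),("leaf",385,300),("bottlecap",220,187),("brushhandle",352,180),("brushhead",360,220),("carton",150,275)]:
    print(n,world(c,u,v).round(4))
hsv=cv2.cvtColor(c["frame"],cv2.COLOR_RGB2HSV)
# red mask above stack
z=np.array([[world(c,u,v) for u in range(280,430)] for v in range(235,350)])
m=(hsv[235:350,280:430,1]>130)&(hsv[235:350,280:430,0]<15)&(z[...,2]>.055)
p=z[m]; print("sherd z",np.median(p[:,2]),len(p))
r=cv2.minAreaRect((p[:,:2]*1000).astype(np.float32)); print(r, cv2.boxPoints(r))
mm=(c["frame"][...,2].astype(int)-c["frame"][...,0]>60)
mm[:, :460]=0; mm[:230]=0;mm[350:]=0; mm[:,570:]=0
vs,us=np.nonzero(mm); q=np.array([world(c,u,v) for u,v in zip(us,vs)]); q=q[q[:,2]>.028]
r=cv2.minAreaRect((q[:,:2]*1000).astype(np.float32)); print("tray",r,cv2.boxPoints(r))
E
```

```text
sherd [0.5695 0.0117 0.0673]
s2 [0.7262 0.0837 0.009 ]
s3 [0.5596 0.1661 0.0077]
tray [ 0.5468 -0.4164  0.0067]
leaf [ 0.5229 -0.1186  0.0528]
bottlecap [0.7427 0.2197 0.1667]
brushhandle [ 0.7892 -0.0427  0.0194]
brushhead [ 0.6986 -0.0627  0.018 ]
carton [0.5627 0.4055 0.0385]
sherd z 0.06688122941491557 724
((567.7227783203125, 10.65665054321289), (76.87747955322266, 55.67617416381836), 82.38819885253906) [[535.0384   -23.75593 ]
 [590.22394  -31.130827]
 [600.40717   45.06923 ]
 [545.2216    52.44413 ]]
tray ((542.350830078125, -251.79156494140625), (200.59939575195312, 467.1793518066406), 1.6549214124679565) [[ 435.34692   -21.195953]
 [ 448.839    -488.18045 ]
 [ 649.35474  -482.38718 ]
 [ 635.8627    -15.402679]]
```

View pics/crop1.png

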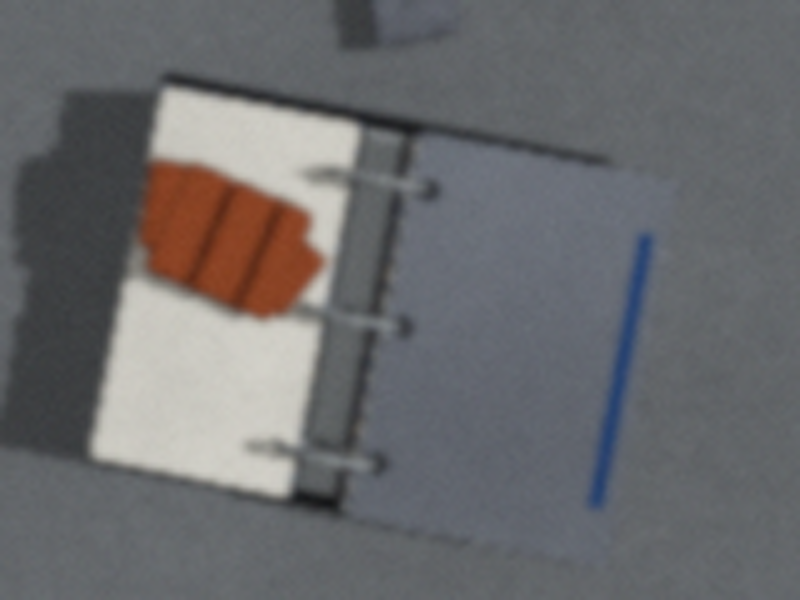

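The largest sherd lies on the +y stack, centred near crop (232,240), with its flat sides running about 22° across the picture. That confirms it's the one to lift. The leaf corners are at crop (670,180), (600,560), (345,512) and (413,130).

```bash
python3 - <<'E'
from h import *
import pickle
c=pickle.load(open("top0.pkl","rb"))
f=lambda u,v,z: world(c,280+(u+.5)/5-.5,230+(v+.5)/5-.5,z)
L=np.array([f(*p,.054) for p in[(670,182),(600,562),(345,512),(413,130)]]); print(L.round(4))
d1=L[0]-L[1]; d2=L[3]-L[2]; print("len",np.linalg.norm(d1),np.linalg.norm(d2),"yaw",[np.degrees(np.arctan2(d[1],d[0])) for d in(d1,d2)], "w",np.linalg.norm(L[0]-L[3]),np.linalg.norm(L[1]-L[2]))
S=np.array([f(*p,.05) for p in[(163,88),(92,460),(292,498),(360,122)]]); print("stack",S.round(4),np.linalg.norm(S[0]-S[1]),np.linalg.norm(S[0]-S[3]))
yaw=np.radians(np.mean([np.degrees(np.arctan2(d[1],d[0])) for d in(d1,d2)]))
ux=np.array([np.cos(yaw),np.sin(yaw)]); uy=np.array([-ux[1],ux[0]])
e=L.mean(0)[:2]+uy*.071; s=S.mean(0)[:2]-uy*.056; print("binder from leaf",e,"from stack",s)
T=np.array([f(*p,.068) for p in[(200,165),(310,210),(150,272),(265,318),(150,165),(322,262)]])
print("sherd pts",T.round(4)); a=T[0]-T[1];b=T[2]-T[3]; print([np.degrees(np.arctan2(d[1],d[0])) for d in(a,b)])
n=np.array([-a[1],a[0]])/np.hypot(*a[:2]); print("width",n@(T[2]-T[0])[:2],n@(T[3]-T[0])[:2])
print("binder-frame",[((t[:2]-(e+s)/2)@ux,(t[:2]-(e+s)/2)@uy) for t in T])
mm=(c["frame"][...,2].astype(int)-c["frame"][...,0]>60)
mm[:, :470]=0; mm[:235]=0;mm[345:]=0; mm[:,560:]=0
vs,us=np.nonzero(mm); q=np.array([world(c,u,v) for u,v in zip(us,vs)]); q=q[(q[:,2]>.028)&(q[:,2]<.045)]
r=cv2.minAreaRect((q[:,:2]*1000).astype(np.float32)); print("tray",r)
E
```

```text
[[ 0.5977 -0.1789  0.054 ]
 [ 0.434  -0.1515  0.054 ]
 [ 0.4523 -0.0417  0.054 ]
 [ 0.6175 -0.0674  0.054 ]]
len 0.16598365835652826 0.16717784554333076 yaw [np.float64(-9.47587591333712), np.float64(-8.86796688829457)] w 0.11318176933547679 0.11140131319298865
stack [[ 0.6334  0.0418  0.05  ]
 [ 0.471   0.0684  0.05  ]
 [ 0.4572 -0.0187  0.05  ]
 [ 0.6206 -0.0445  0.05  ]] 0.1645169856084116 0.08724675486064354
binder from leaf [ 0.53669593 -0.0397863 ] from stack [ 0.53660076 -0.04354452]
sherd pts [[ 0.6     0.024   0.068 ]
 [ 0.582  -0.0235  0.068 ]
 [ 0.5538  0.0442  0.068 ]
 [ 0.5355 -0.0054  0.068 ]
 [ 0.5995  0.0454  0.068 ]
 [ 0.5599 -0.0291  0.068 ]]
[np.float64(69.19564251202225), np.float64(69.7807184686715)]
width 0.05040045166204243 0.04986047529028919
binder-frame [(np.float64(0.05207954341247668), np.float64(0.07493014880001103)), (np.float64(0.04183211498151607), np.float64(0.025151655701666793)), (np.float64(0.0032169238896153527), np.float64(0.08753431501498636)), (np.float64(-0.006915988246413856), np.float64(0.03563407954341464)), (np.float64(0.04813924340288209), np.float64(0.09601312262147035)), (np.float64(0.020993015131750677), np.float64(0.016089438593701814))]
tray ((546.9051513671875, -409.42578125), (200.59939575195312, 151.77938842773438), 1.6549214124679565)
```

Binder origin is about (0.537,-0.042) with yaw -9.2°. The sherd is at (0.568,0.010) with yaw -20.5° and measures about 51 mm wide. The tray is at (0.547,-0.409) with yaw 1.7°. All of these match the given sizes. Next I turn the tool 45° and go above the sherd.

```bash
cat > go.py <<'E'
# work out the shift to a target TCP (world) in tool axes/units
import sys; from h import *
def rel(p,yaw=None):
    o=env.get_obs(); Rt=R.from_euler("xyz",o["tool_rot"],degrees=True)
    d=Rt.inv().apply(np.array(p)-o["tool_pos"])/.08
    print("t",round(o["time_s"],2),"pos",o["tool_pos"].round(4),"rot",o["tool_rot"].round(2),"F",o["force"].round(1),"w",round(o["grip_width"],4),"gf",round(o["grasp_force"],1),"| shift",d.round(3),"q",o["qpos"].round(0))
if __name__=="__main__": rel([float(x) for x in sys.argv[1:4]])
E
python3 -m creep '{"translation":[[0,0,0],[0,0,0],[0,0,0],[0,0,0],[0,0,0]],"turn":[[0,0,-0.05],[0,0,-0.05],[0,0,-0.05],[0,0,-0.05],[0,0,-0.05]],"grip":[1,1,1,1,1]}'
python3 -m creep '{"translation":[[0.6,0.06,0],[0.6,0.06,0],[0.6,0.06,0],[0.6,0.06,0],[0.6,0.06,0]],"turn":[[0,0,0],[0,0,0],[0,0,0],[0,0,0],[0,0,0]],"grip":[1,1,1,1,1]}'
python3 go.py 0.568 0.010 0.15
```

```text
time_s: 0.72
tool_pos: [0.2701, -0.5909, 0.2219]
tool_rot: [-180.0, -0.0, 69.9]
force: [-0.3, 0.1, -0.8]
grip_width: 0.0867
grasp_force: 0.0
time_s: 1.35
tool_pos: [0.3768, -0.373, 0.2222]
tool_rot: [-180.0, -0.0, 69.6]
force: [0.6, -0.2, -0.2]
grip_width: 0.0872
grasp_force: 0.0
t 1.35 pos [ 0.3768 -0.373   0.2222] rot [-1.7997e+02 -1.0000e-02  6.9570e+01] F [ 0.6 -0.2 -0.2] w 0.0872 gf 0.0 | shift [5.32  0.568 0.902] q [ 59.   5. -18. 100.   2.  76.  20.]
```

```bash

python3 -m creep '{"translation":[[0.6,0.06,0],[0.6,0.06,0],[0.6,0.06,0],[0.6,0.06,0],[0.6,0.06,0]],"turn":[[0,0,0],[0,0,0],[0,0,0],[0,0,0],[0,0,0]],"grip":[1,1,1,1,1]}' >/dev/null
python3 -m creep '{"translation":[[0.6,0.07,0.1],[0.6,0.07,0.2],[0.6,0.07,0.3],[0.52,0.05,0.3],[0,0,0]],"turn":[[0,0,0],[0,0,0],[0,0,0],[0,0,0],[0,0,0]],"grip":[1,1,1,1,1]}'
python3 go.py 0.568 0.010 0.053
python3 - <<'E'
from h import *
for n in("scene","top"):
    c=env.read_camera(n); im=c["frame"][:,:,::-1]
    k=im[160:280,270:430] if n=="scene" else im[220:340,270:430]
    cv2.imwrite(f"pics/c2{n}.png",cv2.resize(k,None,fx=2.5,fy=2.5,interpolation=cv2.INTER_CUBIC))
a=[cv2.imread(f"pics/c2{n}.png") for n in("scene","top")]; cv2.imwrite("pics/c2.png",np.hstack(a))
E
```

```text
time_s: 2.6
tool_pos: [0.5658, 0.0131, 0.1481]
tool_rot: [-179.7, -0.1, 70.0]
force: [0.3, -0.9, -0.7]
grip_width: 0.0872
grasp_force: 0.0
t 2.6 pos [0.5658 0.0131 0.1481] rot [-1.7971e+02 -8.0000e-02  6.9960e+01] F [ 0.3 -0.9 -0.7] w 0.0872 gf 0.0 | shift [-0.029  0.045  1.188] q [ 30.  15. -39. 100.  10.  69. -32.]
```

View pics/c2.png

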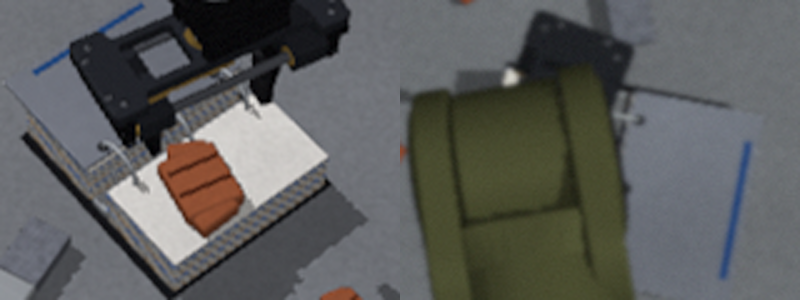

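The left half (scene crop) shows the open fingers above the sherd, with the tips near crop (150,140) and (265,95). In the right half (top crop) the arm hides the sherd. I'll check alignment by projecting, and cross-check the sherd from the scene camera.

```bash
python3 - <<'E'
from h import *
import pickle
c=pickle.load(open("scene0.pkl","rb"))
z=np.array([[world(c,u,v) for u in range(320,400)] for v in range(205,265)])
hsv=cv2.cvtColor(c["frame"],cv2.COLOR_RGB2HSV)[205:265,320:400]
m=(hsv[...,1]>110)&(hsv[...,0]<15)&(z[...,2]>.0625)
p=z[m]; print(p.mean(0),np.median(p[:,2]),len(p)); 
w=np.array([np.cos(np.radians(-20.5)),np.sin(np.radians(-20.5))]); l=np.array([-w[1],w[0]])
for a in(w,l): print(np.percentile(p[:,:2]@a,[1,99]), np.array([.568,.010])@a)
o=env.get_obs(); Rt=R.from_euler("xyz",o["tool_rot"],degrees=True)
for s in(-.0435,.0435): print(270,cv2.projectPoints(o["tool_pos"]+Rt.apply([0,s,0]),c["rvec"],c["tvec"],c["K"],c["D"])[0].ravel()*2.5-np.array([675,400]))
E
```

```text
[0.5741272  0.01855617 0.06991676] 0.06731712464704952 779
[0.50482272 0.55437871] 0.5285277296804951
[0.17626961 0.2558091 ] 0.20828451444786145
270 [249.39412821  91.94917941]
270 [149.85307212 136.35615117]
```

```bash

python3 -m creep '{"translation":[[0.02,0.045,0.3],[0,0,0.3],[0,0,0.3],[0,0,0.2],[0,0,0.06]],"turn":[[0,0,0],[0,0,0],[0,0,0],[0,0,0],[0,0,0]],"grip":[1,1,1,1,1]}'
python3 go.py 0.5697 0.0134 0.053
```

```text
time_s: 3.32
tool_pos: [0.5706, 0.0075, 0.0573]
tool_rot: [-180.0, 0.1, 69.5]
force: [0.1, 0.3, -0.2]
grip_width: 0.0869
grasp_force: 0.0
t 3.33 pos [0.5706 0.0075 0.0573] rot [-1.7997e+02  5.0000e-02  6.9480e+01] F [ 0.1  0.3 -0.2] w 0.0869 gf 0.0 | shift [ 0.065 -0.036  0.053] q [ 28.  21. -37. 104.  15.  60. -35.]
```

```bash

python3 -m creep '{"translation":[[0.03,0,0.03],[0,0,0],[0,0,0],[0,0,0],[0,0,0]],"turn":[[0,0,0],[0,0,0],[0,0,0],[0,0,0],[0,0,0]],"grip":[1,0.4,0.4,0.4,0.4]}' 25
python3 -m creep '{"translation":[[0,0,0],[0,0,0],[0,0,0],[0,0,-0.1],[0,0,-0.1]],"turn":[[0,0,0],[0,0,0],[0,0,0],[0,0,0],[0,0,0]],"grip":[0.4,0.4,0.4,0.4,0.4]}' 25
python3 go.py 0.547 -0.409 0.2
```

```text
time_s: 3.95
tool_pos: [0.5713, 0.0111, 0.0554]
tool_rot: [-179.9, 0.0, 69.6]
force: [-2.0, 0.8, 2.0]
grip_width: 0.0551
grasp_force: 1.0
time_s: 4.58
tool_pos: [0.5725, 0.0107, 0.0718]
tool_rot: [179.9, -0.0, 69.6]
force: [0.2, -0.1, -0.9]
grip_width: 0.052
grasp_force: 25.0
t 4.58 pos [0.5725 0.0107 0.0718] rot [ 1.7993e+02 -2.0000e-02  6.9550e+01] F [ 0.2 -0.1 -0.9] w 0.052 gf 25.0 | shift [-5.027  1.536 -1.603] q [ 28.  20. -38. 103.  14.  61. -35.]
```

Gripped: opening 52 mm at 25 N. Next I lift and carry it to the tray.

```bash

python3 -m creep '{"translation":[[0,0,-0.2],[0,0,-0.3],[0,0,-0.4],[0,0,-0.4],[-0.2,0.06,-0.2]],"turn":[[0,0,0],[0,0,0],[0,0,0],[0,0,0],[0,0,0]],"grip":[0.4,0.4,0.4,0.4,0.4]}' 25
python3 -m creep '{"translation":[[-0.4,0.12,0],[-0.5,0.15,0],[-0.5,0.15,0],[-0.5,0.15,0],[-0.5,0.15,0]],"turn":[[0,0,0],[0,0,0],[0,0,0],[0,0,0],[0,0,0]],"grip":[0.4,0.4,0.4,0.4,0.4]}' >/dev/null
python3 -m creep '{"translation":[[-0.5,0.16,0],[-0.5,0.16,0],[-0.5,0.16,0],[-0.5,0.16,0],[-0.3,0.1,0]],"turn":[[0,0,0],[0,0,0],[0,0,0],[0,0,0],[0,0,0]],"grip":[0.4,0.4,0.4,0.4,0.4]}' >/dev/null
python3 -m creep '{"translation":[[-0.13,0,0],[0,0,0]],"turn":[[0,0,0],[0,0,0]],"grip":[0.4,0.4]}' 
python3 go.py 0.547 -0.409 0.012
python3 - <<'E'
from h import *
a=[]
for n in("scene","top"):
    c=env.read_camera(n); im=c["frame"][:,:,::-1]
    k=im[70:230,130:290] if n=="scene" else im[210:370,420:580]
    a.append(cv2.resize(k,None,fx=2.5,fy=2.5,interpolation=cv2.INTER_CUBIC))
cv2.imwrite("pics/c3.png",np.hstack(a))
E
```

```text
time_s: 5.2
tool_pos: [0.5721, -0.0038, 0.1948]
tool_rot: [179.7, -0.1, 69.8]
force: [0.9, -0.9, -1.2]
grip_width: 0.0516
grasp_force: 25.0
time_s: 6.7
tool_pos: [0.545, -0.4086, 0.1917]
tool_rot: [180.0, -0.0, 69.5]
force: [-0.1, 0.2, -1.7]
grip_width: 0.0521
grasp_force: 25.0
t 6.7 pos [ 0.545  -0.4086  0.1917] rot [ 1.7999e+02 -1.0000e-02  6.9520e+01] F [-0.1  0.2 -1.7] w 0.0521 gf 25.0 | shift [0.003 0.025 2.247] q [ 54.  25. -26.  80.  11.  78.   7.]
```

View pics/c3.png

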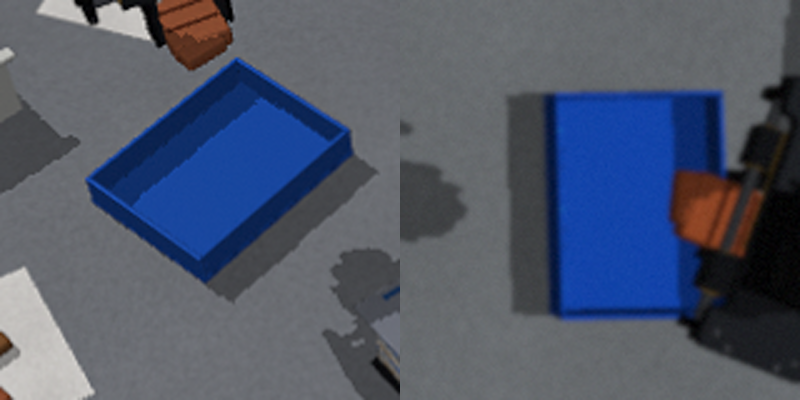

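The sherd is held with its grooves showing. It looks shifted outwards from the tray in both views, (195,35) left and (715,210) right, which is the parallax expected at z≈0.19. The TCP is over the tray centre, so I lower.

```bash

python3 -m creep '{"translation":[[0,0,0.4],[0,0,0.5],[0,0,0.5],[0,0,0.4],[0,0,0.2]],"turn":[[0,0,0],[0,0,0],[0,0,0],[0,0,0],[0,0,0]],"grip":[0.4,0.4,0.4,0.4,0.4]}' 
python3 -m creep '{"translation":[[0,0,0.1],[0,0,0.05],[0,0,0],[0,0,0]],"turn":[[0,0,0],[0,0,0],[0,0,0],[0,0,0]],"grip":[0.4,0.4,0.4,0.4]}' 
python3 go.py 0.547 -0.409 0.012
```

```text
time_s: 7.42
tool_pos: [0.545, -0.4062, 0.0297]
tool_rot: [-179.9, -0.1, 69.7]
force: [0.2, -0.8, -1.8]
grip_width: 0.0519
grasp_force: 25.0
time_s: 7.92
tool_pos: [0.5458, -0.409, 0.0204]
tool_rot: [179.9, 0.0, 69.6]
force: [0.4, -0.0, -1.5]
grip_width: 0.0515
grasp_force: 25.0
t 7.92 pos [ 0.5458 -0.409   0.0204] rot [1.7991e+02 4.0000e-02 6.9560e+01] F [ 0.4 -0.  -1.5] w 0.0515 gf 25.0 | shift [0.005 0.013 0.105] q [ 53.  33. -24.  89.  15.  61.   4.]
```

```bash

for i in 1; do :; done
python3 -m creep '{"translation":[[0,0,0.04],[0,0,0.03],[0,0,0]],"turn":[[0,0,0],[0,0,0],[0,0,0]],"grip":[0.4,0.4,0.4]}' | egrep 'pos|force'
python3 -m creep '{"translation":[[0,0,0.025],[0,0,0]],"turn":[[0,0,0],[0,0,0]],"grip":[0.4,0.4]}' | egrep 'pos|force'
python3 -m creep '{"translation":[[0,0,0.02],[0,0,0]],"turn":[[0,0,0],[0,0,0]],"grip":[0.4,0.4]}' | egrep 'pos|force'
```

```text
tool_pos: [0.545, -0.4084, 0.0134]
force: [-0.9, 0.3, -1.1]
grasp_force: 25.0
tool_pos: [0.5452, -0.4084, 0.0115]
force: [0.2, -0.7, -1.9]
grasp_force: 25.0
tool_pos: [0.5455, -0.4086, 0.0105]
force: [-0.4, 0.1, 0.3]
grasp_force: 25.0
```

```bash

python3 -m creep '{"translation":[[0,0,0.015],[0,0,0]],"turn":[[0,0,0],[0,0,0]],"grip":[0.4,0.4]}' | egrep 'pos|force'
python3 -m creep '{"translation":[[0,0,0],[0,0,0],[0,0,0],[0,0,0]],"turn":[[0,0,0],[0,0,0],[0,0,0],[0,0,0]],"grip":[0.7,0.85,0.9,0.9]}' 
python3 -m creep '{"translation":[[0,0,-0.1],[0,0,-0.3],[0,0,-0.6],[0,0,-0.6],[0,0,-0.6]],"turn":[[0,0,0],[0,0,0],[0,0,0],[0,0,0],[0,0,0]],"grip":[0.9,0.9,0.9,0.5,0]}' 
python3 - <<'E'
from h import *
a=[]
for n in("scene","top"):
    c=env.read_camera(n); im=c["frame"][:,:,::-1]
    k=im[70:230,130:290] if n=="scene" else im[210:370,420:580]
    a.append(cv2.resize(k,None,fx=2.5,fy=2.5,interpolation=cv2.INTER_CUBIC))
cv2.imwrite("pics/c4.png",np.hstack(a))
E
```

```text
tool_pos: [0.5455, -0.4086, 0.0104]
force: [-1.7, 1.2, 6.6]
grasp_force: 25.0
time_s: 9.55
tool_pos: [0.5452, -0.4085, 0.0088]
tool_rot: [-180.0, -0.0, 69.6]
force: [-0.5, 1.0, 0.3]
grip_width: 0.0766
grasp_force: 0.0
time_s: 10.18
tool_pos: [0.5453, -0.4084, 0.1872]
tool_rot: [180.0, 0.0, 69.6]
force: [0.5, -0.3, -0.6]
grip_width: 0.0654
grasp_force: 0.0
```

View pics/c4.png

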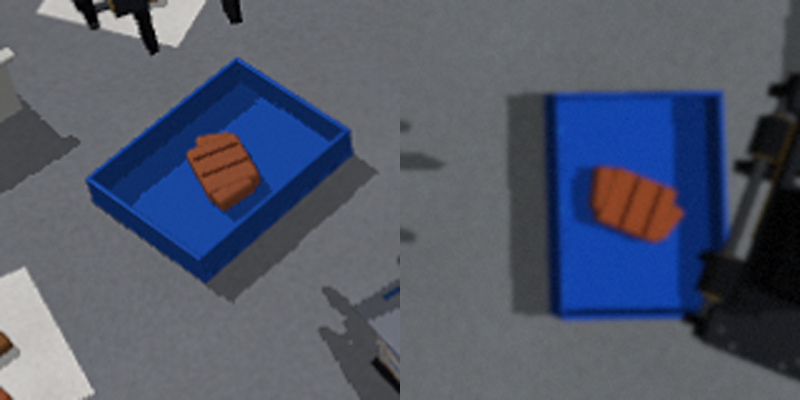

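The sherd lies flat near the tray's middle: crop (222,170) left, (635,205) right. For the leaf, I'll shut the fingers, align with the spine (yaw +11°) and tilt 40° so the fingertip can go under the overhanging edge and push the leaf all the way round.

```bash

cat > bf.py <<'E'
# binder-frame TCP; shift in tool units to a binder-frame target (x,y,z)
import sys; from h import *
B=np.array([.5366,-.0417,0]); Rb=R.from_euler("z",-9.2,degrees=True)
o=env.get_obs(); Rt=R.from_euler("xyz",o["tool_rot"],degrees=True)
f=lambda v: Rb.inv().apply(v).round(4)
print("t",round(o["time_s"],2),"binder pos",f(o["tool_pos"]-B),"toolz",f(Rt.apply([0,0,1])),"tooly",f(Rt.apply([0,1,0])),"F",f(o["force"]).round(1),"q",o["qpos"].round(0))
for a in sys.argv[1:]:
    g=np.array([float(s) for s in a.split(",")]); print(a,"shift",(Rt.inv().apply(B+Rb.apply(g)-o["tool_pos"])/.08).round(3))
E
python3 -m creep '{"translation":[[0,0,0],[0,0,0],[0,0,0],[0,0,0],[0,0,0]],"turn":[[0,0,-0.031],[0,0,-0.031],[0,0.055,0],[0,0.055,0],[0,0,0]],"grip":[0,0,0,0,0]}' >/dev/null
python3 -m creep '{"translation":[[0,0,0],[0,0,0],[0,0,0]],"turn":[[0,0.055,0],[0,0.055,0],[0,0,0]],"grip":[0,0,0]}' 
python3 bf.py 0,-0.17,0.1
```

```text
time_s: 11.28
tool_pos: [0.543, -0.4105, 0.1794]
tool_rot: [-179.5, -39.7, 80.2]
force: [0.6, 0.5, -0.3]
grip_width: 0.0003
grasp_force: 0.0
t 11.28 binder pos [ 0.0653 -0.3631  0.1794] toolz [-0.002   0.6385 -0.7696] tooly [ 1.     -0.0053 -0.007 ] F [ 0.5  0.5 -0.3] q [ 67.  47. -32.  60. -11.  99.  30.]
0,-0.17,0.1 shift [ 1.217 -0.822  2.306]
```

```bash

python3 -m creep '{"translation":[[0.24,-0.16,0.46],[0.24,-0.16,0.46],[0.24,-0.16,0.46],[0.24,-0.16,0.46],[0.24,-0.16,0.44]],"turn":[[0,0,0],[0,0,0],[0,0,0],[0,0,0],[0,0,0]],"grip":[0,0,0,0,0]}' 
python3 bf.py 0,-0.165,0.022 0,-0.118,0.02
python3 - <<'E'
from h import *
a=[]
for n in("scene","top"):
    c=env.read_camera(n); im=c["frame"][:,:,::-1]
    k=im[130:290,250:410] if n=="scene" else im[210:370,300:460]
    a.append(cv2.resize(k,None,fx=2.5,fy=2.5,interpolation=cv2.INTER_CUBIC))
cv2.imwrite("pics/c5.png",np.hstack(a))
E
```

```text
time_s: 11.9
tool_pos: [0.5131, -0.2069, 0.1067]
tool_rot: [179.8, -39.2, 81.1]
force: [0.5, -0.7, 0.5]
grip_width: 0.0003
grasp_force: 0.0
t 11.9 binder pos [ 0.0032 -0.1668  0.1067] toolz [-0.      0.6323 -0.7747] tooly [1.     0.0032 0.0026] F [ 0.6 -0.6  0.5] q [ 69.  32. -37.  94. -17.  77.  31.]
0,-0.165,0.022 shift [-0.652 -0.042  0.835]
0,-0.118,0.02 shift [-0.212 -0.04   1.226]
```

View pics/c5.png

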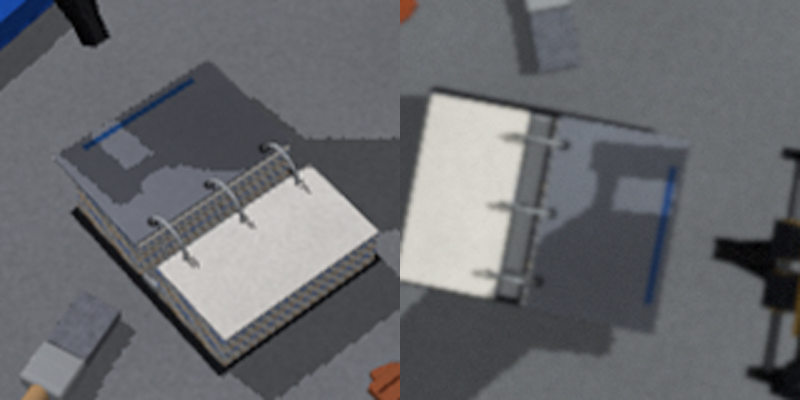

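The left crop shows the shut fingertip at (92,40), outside the leaf's blue edge strip (140,112). In the right crop the tip is at (720,247), level with the leaf's middle. The +y stack is clear. I go down, then in under the edge.

```bash

python3 -m creep '{"translation":[[-0.22,-0.02,0.28],[-0.22,-0.02,0.28],[-0.21,0,0.27],[0,0,0]],"turn":[[0,0,0],[0,0,0],[0,0,0],[0,0,0]],"grip":[0,0,0,0]}' >/dev/null
python3 bf.py 0,-0.116,0.02
python3 -m creep '{"translation":[[0.1,0,0.09],[0.1,0,0.09],[0.1,0,0.09],[0.1,0,0.09],[0,0,0]],"turn":[[0,0,0],[0,0,0],[0,0,0],[0,0,0],[0,0,0]],"grip":[0,0,0,0,0]}' >/dev/null
python3 bf.py 0,-0.116,0.02
```

```text
t 12.5 binder pos [-0.0004 -0.1669  0.0213] toolz [-0.0016  0.6356 -0.772 ] tooly [ 1.0e+00  1.5e-03 -8.0e-04] F [ 0.1 -0.5  0.1] q [ 68.  39. -35.  97. -15.  70.  33.]
0,-0.116,0.02 shift [0.481 0.006 0.416]
t 13.12 binder pos [ 1.000e-04 -1.237e-01  1.970e-02] toolz [-4.000e-04  6.378e-01 -7.702e-01] tooly [ 1.e+00  6.e-04 -1.e-04] F [-0.   0.1  0.5] q [ 66.  37. -37. 100. -16.  67.  32.]
0,-0.116,0.02 shift [ 0.076 -0.001  0.058]
```

```bash

python3 -m creep '{"translation":[[0.08,0,0.06],[0,0,0],[0.08,0,-0.096],[0,0,0]],"turn":[[0,0,0],[0,0,0],[0,0,0],[0,0,0]],"grip":[0,0,0,0]}' >/dev/null
python3 bf.py 
python3 -m creep '{"translation":[[0.08,0,-0.096],[0.08,0,-0.096],[0.08,0,-0.096],[0,0,0]],"turn":[[0,0,0],[0,0,0],[0,0,0],[0,0,0]],"grip":[0,0,0,0]}' >/dev/null
python3 bf.py
```

```text
t 13.62 binder pos [ 0.0009 -0.1178  0.0306] toolz [ 0.0021  0.6366 -0.7712] tooly [ 1.     -0.0019  0.0012] F [-0.5 -0.6  0.3] q [ 66.  36. -37. 100. -17.  67.  31.]
t 14.12 binder pos [ 0.001  -0.1171  0.061 ] toolz [ 0.002   0.6368 -0.771 ] tooly [ 1.     -0.0012  0.0016] F [ 0.6  0.  -0.2] q [ 67.  33. -38. 100. -18.  70.  30.]
```

```bash

cat > leaf.py <<'E'
from h import *
B=np.array([.5366,-.0417,0]); Rb=R.from_euler("z",-9.2,degrees=True)
for n in("scene","top"):
    c=env.read_camera(n); z=c["z_map"]; Rm=cv2.Rodrigues(np.array(c["rvec"],float))[0]
    vs,us=np.nonzero(z>0)
    p=cv2.undistortPoints(np.stack([us,vs],1).astype(float)[:,None],np.array(c["K"]),np.array(c["D"]))[:,0]
    P=(np.c_[p,np.ones(len(p))]*z[vs,us][:,None]-np.ravel(c["tvec"]))@Rm
    Q=Rb.inv().apply(P-B)
    for xs in((-.08,-.05),(.05,.08)):
        k=(Q[:,0]>xs[0])&(Q[:,0]<xs[1])&(Q[:,2]>.045)&(Q[:,2]<.2)&(abs(Q[:,1])<.15); q=Q[k]
        # top-most height in y bins
        b=((q[:,1]+.15)/.02).astype(int); print(n,xs,[(round(-.14+.02*i,2),round(float(np.median(q[b==i,2])),3)) for i in range(15) if (b==i).sum()>4])
E
python3 leaf.py
```

```text
scene (-0.08, -0.05) [(-0.14, 0.147), (-0.12, 0.087), (-0.1, 0.082), (-0.08, 0.077), (-0.06, 0.072), (-0.04, 0.066), (-0.02, 0.061), (0.0, 0.058), (0.02, 0.051), (0.04, 0.05), (0.06, 0.05), (0.08, 0.05), (0.1, 0.049)]
scene (0.05, 0.08) [(-0.14, 0.147), (-0.12, 0.087), (-0.1, 0.082), (-0.08, 0.077), (-0.06, 0.071), (-0.04, 0.065), (-0.02, 0.06), (0.0, 0.06), (0.02, 0.05), (0.04, 0.05), (0.06, 0.05), (0.08, 0.05), (0.1, 0.05)]
top (-0.08, -0.05) [(-0.14, 0.145), (-0.12, 0.086), (-0.1, 0.082), (-0.08, 0.076), (-0.06, 0.07), (-0.04, 0.064), (-0.02, 0.059), (0.0, 0.073), (0.02, 0.049), (0.04, 0.049), (0.06, 0.049), (0.08, 0.049), (0.1, 0.049)]
top (0.05, 0.08) [(-0.14, 0.146), (-0.12, 0.086), (-0.1, 0.082), (-0.08, 0.075), (-0.06, 0.069), (-0.04, 0.064), (-0.02, 0.059), (0.0, 0.073), (0.02, 0.049), (0.04, 0.049), (0.06, 0.049), (0.08, 0.049), (0.1, 0.049)]
```

The leaf is up about 15° and following the finger. I'll compute the shifts for the arc.

```bash
python3 bf.py 0,-0.104,0.092 0,-0.084,0.1185 0,-0.076,0.125 0,-0.045,0.144 0,-0.009,0.151 0,0.0267,0.145 0,0.063,0.131 0,0.089,0.108 0,0.0995,0.085
```

```text
t 14.22 binder pos [ 0.0005 -0.1169  0.0602] toolz [ 0.0011  0.6374 -0.7706] tooly [ 1.0e+00 -1.2e-03  5.0e-04] F [-0.   0.2  0.1] q [ 67.  33. -38. 100. -18.  70.  30.]
0,-0.104,0.092 shift [ 0.377 -0.006 -0.204]
0,-0.084,0.1185 shift [ 0.781 -0.007 -0.3  ]
0,-0.076,0.125 shift [ 0.91  -0.007 -0.298]
0,-0.045,0.144 shift [ 1.36  -0.007 -0.234]
0,-0.009,0.151 shift [ 1.762 -0.007 -0.015]
0,0.0267,0.145 shift [ 2.058 -0.008  0.327]
0,0.063,0.131 shift [ 2.297 -0.009  0.751]
0,0.089,0.108 shift [ 2.364 -0.009  1.18 ]
0,0.0995,0.085 shift [ 2.282 -0.01   1.485]
```

```bash

python3 -m creep '{"translation":[[0.125,0,-0.068],[0.125,0,-0.068],[0.125,0,-0.068],[0.135,0,-0.032],[0.135,0,-0.032]],"turn":[[0,0,0],[0,0,0],[0,0,0],[0,0,0],[0,0,0]],"grip":[0,0,0,0,0]}' |grep -w force
python3 -m creep '{"translation":[[0.135,0,-0.032],[0.13,0,0],[0.11,0,0.016],[0.11,0,0.016]],"turn":[[0,0,0],[0,0,0],[0,0,0],[0,0,0]],"grip":[0,0,0,0]}' |grep -w force
python3 leaf.py
python3 bf.py 0,-0.045,0.144
```

```text
force: [-1.5, -1.0, -0.5]
force: [0.4, -1.7, -0.4]
scene (-0.08, -0.05) [(-0.14, 0.181), (-0.12, 0.191), (-0.1, 0.199), (-0.06, 0.157), (-0.04, 0.131), (-0.02, 0.095), (0.0, 0.072), (0.02, 0.05), (0.04, 0.05), (0.06, 0.05), (0.08, 0.05), (0.1, 0.049)]
scene (0.05, 0.08) [(-0.14, 0.183), (-0.1, 0.049), (-0.08, 0.049), (-0.06, 0.151), (-0.04, 0.126), (-0.02, 0.093), (0.0, 0.072), (0.02, 0.05), (0.04, 0.05), (0.06, 0.05), (0.08, 0.05), (0.1, 0.05)]
top (-0.08, -0.05) [(-0.1, 0.049), (-0.08, 0.049), (-0.06, 0.157), (-0.04, 0.125), (-0.02, 0.089), (0.0, 0.072), (0.02, 0.05), (0.04, 0.049), (0.06, 0.049), (0.08, 0.049), (0.1, 0.049)]
top (0.05, 0.08) [(-0.14, 0.184), (-0.1, 0.049), (-0.08, 0.049), (-0.06, 0.154), (-0.04, 0.123), (-0.02, 0.088), (0.0, 0.071), (0.02, 0.049), (0.04, 0.049), (0.06, 0.049), (0.08, 0.049), (0.1, 0.048)]
t 15.45 binder pos [ 0.0005 -0.0595  0.1348] toolz [ 3.000e-04  6.378e-01 -7.702e-01] tooly [1.e+00 4.e-04 6.e-04] F [-0.4 -0.2 -0.1] q [ 66.  25. -42. 101. -22.  73.  25.]
0,-0.045,0.144 shift [ 0.213 -0.006  0.027]
```

```bash

python3 -m creep '{"translation":[[0.11,0,0.014],[0.11,0,0.014],[0.1,0,0.055],[0.1,0,0.055],[0.1,0,0.055]],"turn":[[0,0,0],[0,0,0],[0,0,0],[0,0,0],[0,0,0]],"grip":[0,0,0,0,0]}' |grep -w force
python3 -m creep '{"translation":[[0.1,0,0.055],[0.074,0,0.086],[0.074,0,0.086],[0.074,0,0.086],[0.074,0,0.086]],"turn":[[0,0,0],[0,0,0],[0,0,0],[0,0,0],[0,0,0]],"grip":[0,0,0,0,0]}' |grep -w force
python3 -m creep '{"translation":[[0.06,0,0.106],[0.06,0,0.106],[0.06,0,0.106],[0.06,0,0.106]],"turn":[[0,0,0],[0,0,0],[0,0,0],[0,0,0]],"grip":[0,0,0,0]}' |grep -w force
python3 leaf.py
python3 bf.py 0,0.089,0.108 0,0.0995,0.085 0,0.1,0.068
```

```text
force: [0.4, -1.4, -0.6]
force: [-0.4, -1.5, -0.0]
force: [0.5, -0.9, -0.3]
scene (-0.08, -0.05) [(-0.02, 0.051), (0.0, 0.179), (0.02, 0.079), (0.04, 0.088), (0.06, 0.052), (0.08, 0.051), (0.1, 0.049)]
scene (0.05, 0.08) [(-0.1, 0.049), (-0.08, 0.05), (-0.06, 0.05), (-0.04, 0.05), (-0.02, 0.05), (0.0, 0.071), (0.02, 0.067), (0.04, 0.051), (0.06, 0.051), (0.08, 0.052), (0.1, 0.05)]
top (-0.08, -0.05) [(-0.1, 0.049), (-0.08, 0.05), (-0.06, 0.05), (-0.04, 0.196), (0.02, 0.079), (0.04, 0.104), (0.06, 0.125), (0.08, 0.144), (0.1, 0.049)]
top (0.05, 0.08) [(-0.1, 0.049), (-0.08, 0.049), (-0.06, 0.049), (-0.04, 0.051), (-0.02, 0.179), (0.0, 0.074), (0.02, 0.079), (0.04, 0.106), (0.06, 0.127), (0.08, 0.143), (0.1, 0.049)]
t 17.3 binder pos [-0.0002  0.0639  0.1302] toolz [-0.0012  0.6382 -0.7698] tooly [ 1.e+00  9.e-04 -8.e-04] F [0.  0.2 0.9] q [ 60.  22. -47. 107. -26.  64.  19.]
0,0.089,0.108 shift [0.065 0.003 0.414]
0,0.0995,0.085 shift [-0.017  0.003  0.719]
0,0.1,0.068 shift [-0.148  0.003  0.887]
```

```bash

python3 -m creep '{"translation":[[0.016,0,0.104],[0.016,0,0.104],[0.016,0,0.104],[0.016,0,0.104],[-0.02,0,0.08]],"turn":[[0,0,0],[0,0,0],[0,0,0],[0,0,0],[0,0,0]],"grip":[0,0,0,0,0]}' |grep -w force
python3 -m creep '{"translation":[[-0.02,0,0.075],[-0.02,0,0.075],[-0.02,0,0.075],[-0.04,0,0.05],[-0.04,0,0.05]],"turn":[[0,0,0],[0,0,0],[0,0,0],[0,0,0],[0,0,0]],"grip":[0,0,0,0,0]}' |grep -w force
python3 leaf.py
python3 bf.py 0,0.1,0.068  0,0.1,0.06
```

```text
force: [0.1, -0.1, 1.8]
force: [1.0, 0.3, 0.9]
scene (-0.08, -0.05) [(0.02, 0.158), (0.04, 0.13), (0.06, 0.156), (0.08, 0.068), (0.1, 0.069), (0.12, 0.072), (0.14, 0.073)]
scene (0.05, 0.08) [(-0.1, 0.05), (-0.08, 0.05), (-0.06, 0.05), (-0.04, 0.049), (-0.02, 0.049), (0.0, 0.142), (0.02, 0.142), (0.04, 0.062), (0.06, 0.066), (0.08, 0.067), (0.1, 0.07), (0.12, 0.072)]
top (-0.08, -0.05) [(-0.1, 0.049), (-0.08, 0.049), (-0.06, 0.049), (-0.04, 0.049), (-0.02, 0.049), (0.0, 0.144), (0.02, 0.158), (0.04, 0.173), (0.06, 0.158), (0.08, 0.066), (0.1, 0.068), (0.12, 0.071)]
top (0.05, 0.08) [(-0.1, 0.049), (-0.08, 0.049), (-0.06, 0.049), (-0.04, 0.049), (-0.02, 0.049), (0.0, 0.144), (0.02, 0.146), (0.04, 0.172), (0.06, 0.158), (0.08, 0.066), (0.1, 0.069), (0.12, 0.071)]
t 18.65 binder pos [0.0003 0.0979 0.0742] toolz [ 3.000e-04  6.374e-01 -7.705e-01] tooly [ 1.0e+00 -1.4e-03 -7.0e-04] F [-0.4 -0.1 -0.2] q [ 56.  27. -46. 110. -25.  56.  18.]
0,0.1,0.068 shift [-0.029 -0.004  0.076]
0,0.1,0.06 shift [-0.093 -0.004  0.153]
```

```bash

python3 -m creep '{"translation":[[-0.024,0,0.029],[-0.024,0,0.029],[-0.016,0,0.02],[-0.016,0,0.02],[0,0,0]],"turn":[[0,0,0],[0,0,0],[0,0,0],[0,0,0],[0,0,0]],"grip":[0,0,0,0,0]}' |egrep -w 'force|tool_pos'
python3 -m creep '{"translation":[[-0.01,0,0.012],[-0.01,0,0.012],[0,0,0]],"turn":[[0,0,0],[0,0,0],[0,0,0]],"grip":[0,0,0]}' |egrep -w 'force|tool_pos'
python3 bf.py
```

```text
tool_pos: [0.5528, 0.0549, 0.0645]
force: [0.3, 0.1, -0.3]
tool_pos: [0.5529, 0.055, 0.0621]
force: [0.4, 0.8, 1.5]
t 19.65 binder pos [0.0006 0.0981 0.0621] toolz [ 0.0008  0.6373 -0.7706] tooly [ 1.     -0.0012 -0.    ] F [0.3 0.8 1.5] q [ 55.  28. -46. 110. -25.  55.  19.]
```

```bash

for k in 1 2; do :; done
python3 -m creep '{"translation":[[-0.008,0,0.01],[0,0,0]],"turn":[[0,0,0],[0,0,0]],"grip":[0,0]}' |egrep -w 'force|tool_pos'
python3 -m creep '{"translation":[[-0.008,0,0.01],[0,0,0]],"turn":[[0,0,0],[0,0,0]],"grip":[0,0]}' |egrep -w 'force|tool_pos'
python3 -m creep '{"translation":[[-0.006,0,0.008],[0,0,0]],"turn":[[0,0,0],[0,0,0]],"grip":[0,0]}' |egrep -w 'force|tool_pos'
```

```text
tool_pos: [0.5529, 0.055, 0.0611]
force: [0.6, -0.4, -0.1]
tool_pos: [0.553, 0.0552, 0.0605]
force: [-1.1, 0.3, 3.6]
tool_pos: [0.5531, 0.0552, 0.0602]
force: [-2.7, -1.7, 7.1]
```

```bash

python3 -m creep '{"translation":[[-0.004,0,0.005],[0,0,0],[0,0,0],[0,0,0],[0,0,0]],"turn":[[0,0,0],[0,0,0],[0,0,0],[0,0,0],[0,0,0]],"grip":[0,0,0,0,0]}' |egrep -w 'force|tool_pos'
python3 -m creep '{"translation":[[0,0,0],[0,0,0],[0,0,0]],"turn":[[0,0,0],[0,0,0],[0,0,0]],"grip":[0,0,0]}' |egrep -w 'force|tool_pos'
python3 leaf.py
```

```text
tool_pos: [0.5531, 0.0553, 0.06]
force: [-3.6, -1.8, 10.8]
tool_pos: [0.5531, 0.0553, 0.06]
force: [-3.4, -2.7, 10.2]
scene (-0.08, -0.05) [(0.02, 0.141), (0.04, 0.125), (0.06, 0.14), (0.08, 0.056), (0.1, 0.054), (0.12, 0.054), (0.14, 0.054)]
scene (0.05, 0.08) [(-0.1, 0.05), (-0.08, 0.05), (-0.06, 0.05), (-0.04, 0.05), (-0.02, 0.049), (0.0, 0.126), (0.02, 0.131), (0.04, 0.057), (0.06, 0.056), (0.08, 0.055), (0.1, 0.055), (0.12, 0.054), (0.14, 0.054)]
top (-0.08, -0.05) [(-0.1, 0.05), (-0.08, 0.049), (-0.06, 0.049), (-0.04, 0.049), (-0.02, 0.05), (0.0, 0.13), (0.02, 0.143), (0.04, 0.159), (0.06, 0.143), (0.08, 0.054), (0.1, 0.054), (0.12, 0.053)]
top (0.05, 0.08) [(-0.1, 0.049), (-0.08, 0.049), (-0.06, 0.049), (-0.04, 0.049), (-0.02, 0.05), (0.0, 0.13), (0.02, 0.131), (0.04, 0.158), (0.06, 0.144), (0.08, 0.053), (0.1, 0.053), (0.12, 0.053)]
```

Pressed flat (face at 0.054) with about 10 N for over 0.5 s. Next I lift straight off, back away and check.

```bash

python3 -m creep '{"translation":[[0.032,0,-0.04],[0.1,0,-0.12],[0.2,0,-0.24],[0.3,0,-0.36],[0.3,0,-0.36]],"turn":[[0,0,0],[0,0,0],[0,0,0],[0,0,0],[0,0,0]],"grip":[0,0,0,0,0]}' |egrep -w 'force|tool_pos'
python3 -m creep '{"translation":[[-0.3,0,-0.4],[-0.4,0,-0.4],[-0.4,0,-0.4],[-0.3,0,-0.3],[0,0,0]],"turn":[[0,0,0],[0,0,0],[0,0,0],[0,0,0],[0,0,0]],"grip":[0,0,0,0,0]}' |egrep -w 'force|tool_pos'
python3 leaf.py
python3 - <<'E'
from h import *
c=env.read_camera("scene"); cv2.imwrite("pics/end.png",c["frame"][:,:,::-1])
E
```

```text
tool_pos: [0.5528, 0.0555, 0.1767]
force: [0.4, 0.2, 0.2]
tool_pos: [0.5268, -0.1092, 0.1964]
force: [0.6, 0.3, -0.1]
scene (-0.08, -0.05) [(-0.1, 0.049), (-0.08, 0.05), (-0.06, 0.05), (-0.04, 0.05), (-0.02, 0.05), (0.0, 0.053), (0.02, 0.054), (0.04, 0.054), (0.06, 0.054), (0.08, 0.054), (0.1, 0.054), (0.12, 0.054), (0.14, 0.054)]
scene (0.05, 0.08) [(-0.1, 0.049), (-0.08, 0.05), (-0.06, 0.05), (-0.04, 0.05), (-0.02, 0.05), (0.0, 0.072), (0.02, 0.054), (0.04, 0.054), (0.06, 0.054), (0.08, 0.054), (0.1, 0.054), (0.12, 0.054), (0.14, 0.054)]
top (-0.08, -0.05) [(-0.1, 0.049), (-0.08, 0.049), (-0.06, 0.049), (-0.04, 0.049), (-0.02, 0.049), (0.0, 0.074), (0.02, 0.053), (0.04, 0.053), (0.06, 0.053), (0.08, 0.054), (0.1, 0.054), (0.12, 0.053)]
top (0.05, 0.08) [(-0.1, 0.049), (-0.08, 0.049), (-0.06, 0.049), (-0.04, 0.049), (-0.02, 0.049), (0.0, 0.072), (0.02, 0.053), (0.04, 0.053), (0.06, 0.054), (0.08, 0.054), (0.1, 0.054), (0.12, 0.053)]
```

View pics/end.png

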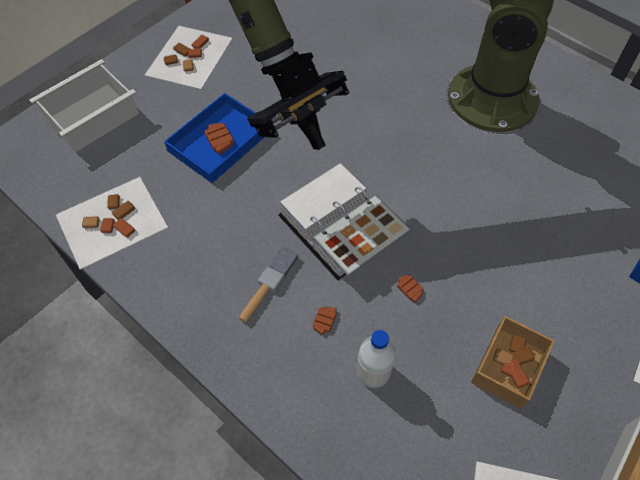

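The leaf lies flat with its colour chips up at (360,238), and the sherd is in the tray at (218,138). The brush, bottle and carton are where they were, and the arm is clear of everything.

```bash
python3 -c "
from cell import env
print(env.sign_off())"
```

```text
the job is handed in; nothing more can be done
None
```

The job is handed in: the sherd is in the blue tray, and the leaf is turned chips-up and was pressed flat at about 10 N for over half a second; the carton, brush and bottle look unmoved (sign-off returned no verdict).

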